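# Click the dryer's thumbwheel to the red fin and start it

## Task

The leaves are painted, so set the drying fan on the table: with shut fingertips, flick the fins of the thumbwheel on the blue box on, click by click (the white curved arrow shows the way), until the red fin rests at the yellow pointer; do not run past it. Let go of the wheel, then press the green button right down to start the fan, and let it come back up. Do not grip or force anything, and leave the things standing around alone.

Things in the scene. Friction and masses are not known exactly. Their poses are not given: they have to be found in the camera images.
- dryer: Blue control box of a drying fan, fixed to the table, 190 (x) x 310 (y) x 50 mm tall; origin at the centre of its underside, z up; place and yaw differ from run to run. On its top lie the thumbwheel (axis at x 0, y +65 mm of the box) and the start button (x -30, y -95 mm).
- wheel_axis (a point): Point on the vertical axis of the thumbwheel, at the height of the fins' upper edges (82 mm above the table); axes as the box's. Under the fins is a grey disc of radius 44, top 60 mm above the table; hub radius 18, top 84. Spring clicks: leaving one takes about 2.5 N sideways at a fin's tip, then less; the hump is halfway to the next; past it the wheel snaps on to the next click and stops there.
- pointer (a point): Inner tip of the yellow arrowhead painted on the box top (50 mm above the table), 70 mm from the wheel axis on the box's +x side (the side away from the robot).
- wheel (a joint): Thumbwheel angle in rad, counter-clockwise from above positive (the way of the white curved arrow on the box). 0 = red fin at the pointer. One click = pi/4 = 0.785 rad, as is the spacing of the eight fins. It starts on a click, 2 to 4 clicks short (about -1.57, -2.36 or -3.14). It does not coast over further clicks. Stops at -3.61 and +1.26.
- red_fin (a point): Outer upper end of the one red fin, 66 mm from the wheel axis, 82 mm above the table; turns with the wheel, x axis outward along the fin. The other seven fins are white and alike. Each fin is a radial upright plate 7 mm thick, 16 to 66 mm from the axis, lower edge 55, upper edge 82 mm above the table. Between neighbours 38 mm are free at 60 mm from the axis.
- start (a joint): Travel of the green start button in m: 0 = up, 0.006 = fully down. It springs back; fully down takes about 4 N.
- start_top (a point): Centre of the top face of the green start button (40 dia mushroom head, 74 mm above the table when up, over a black collar 48 dia); pressed straight down.
- paint_cup: Bystander, loose: white plastic paint cup, 90 dia x 90 tall mm; origin at its underside's centre. Leave alone.
- tape: Bystander, loose: yellow roll of tape lying flat, 90 dia x 24 tall mm; origin at its underside's centre. Leave alone.
- glue: Bystander, loose: white glue jar with orange cap, 56 dia x 85 tall mm; origin at its underside's centre. Leave alone.
- brush: Bystander, loose: paint brush lying down, 220 mm long along its x axis (bristles at +x), up to 42 wide and 20 mm high; origin near its middle, underneath. Leave alone.
- leaf: Bystander, loose: flat green cardboard leaf, about 170 x 60 x 6 mm; origin at its underside's centre. Leave alone.
- watch: Bystander, loose: black wristwatch lying flat, 150 x 42 x 12 mm; origin at its underside's centre. Leave alone.

How it is judged:
By the outcome, as a careful person would: the job done as asked, in the order asked, and still so for the second after the job is handed in, with the robot touching nothing.
It also fails if it takes over 67 s, if anything falls off the work surface, if the arm or the gripper's body presses on something with over 40 N, if the wrist force passes 120 N, or if a joint passes its speed limit or range.

## Robot

A 6-joint arm with a two-finger parallel gripper is mounted at the origin on the work surface. World frame = base frame: x ahead of the robot, y to its left, z up, the work surface at z = 0. Lengths are in m, angles in rad, forces in N, time in s.
With the tool pointing down it reaches from about 0.35 to 1 m from the base axis. Payload 7.1 kg.
Tool frame: the origin (TCP) lies on the centre line of the jaws, within the pads' length; the fingertips stand 8 mm ahead of it and the grasp point (between the pads) lies 11 mm behind it; z points along the fingers, y is the direction in which the jaws open and shut (so a half turn about z gives the same grasp; the last joint's range is limited). The gripper opens to 85 mm and grips with 20 to 120 N. Pads are 22 mm wide; open, the fingers measure 114 mm over their backs; the gripper's body (76 mm by 85 mm) begins 54 mm behind the grasp point. The pads swing forward as they close: fully open they stand 13 mm farther back than shut.
Start: joints at [-1.234, 0.423, 1.63, -0, 1.089, -0.019], TCP at [0.218, -0.586, 0.239] pointing down, gripper open.
Joint ranges: [-3, 3], [-0.9, 2.11], [0.09, 2.58], [-1.31, 4.45], [0.11, 2.69], [-2.54, 2.54]. Speed limits (rad/s): [2.39, 2.39, 3.01, 3.14, 3.14, 3.14].

## Interface

Orientations are given as a rotation vector (axis times angle).
In Python, from cell import telemetry, imaging, job gives the robot as it stands. The module is installed in compiled form; this text tells all that it offers.
- The arm moves only by the tool drive_tool, never from a script. Its argument "deltas" is a list of rows, each an object of numbers: "claw": the finger opening in cm, from 0 to 8.54; "dx", "dy", "dz": the shift along the tool's x, y, z in cm; "rx", "ry", "rz": the turn, a rotation vector about the tool's x, y, z in degrees. In form: [{"claw": .., "dx": .., "dy": .., "dz": .., "rx": .., "ry": .., "rz": ..}, ...]. A call has 1 to 10 rows; each row is the pose to reach, as a shift and turn from the pose commanded when the call began, along the tool's axes at that moment; what a row does not reach only later rows make up. A row lasts 1/10 s, in which the tool goes at most 50 mm and 8.59 degrees, less where a joint would pass 70% of its speed; a pose out of reach is approached as far as the arm can. A call with a gripper value outside its range is refused whole. The fingers move at their own pace and stop on an object; "grip_force" is the grip in N (left out, the last holds). Time passes only in rows, so rows that repeat a pose let the fingers close. It gives the time, the measured TCP pose, the force and the opening at its end, in the units of the state.
- telemetry.observe(): the state, without advancing time (a new reading comes with each control period).
- imaging.camera(name): name is "side" or "top" or "wrist"; returns the picture (480x640x3 uint8, blue, green, red); there is no depth.
- imaging.get_calibration(name): a dict with "fx", "fy", "cx", "cy" (pixels), "k1" (the pictures are not rectified: a ray, as slopes to the right and down, at radius r is drawn at 1 + k1 r^2 times it, then the intrinsics apply), "rvec" (rotation vector, rad) and "tvec" (3), from world to camera coordinates, as OpenCV has them; the wrist camera has in their place "tool_from_camera" (4x4, takes a point from camera to tool coordinates, whose origin is the TCP and whose axes are the flange's). Camera axes: x right, y down, z forward; pixel columns grow to the right and rows downward; lengths in m; the calibration is good to about 2 mm. A picture is of the moment at which its call begins: read the wrist's pose just before it. get_calibration takes no time and is no camera call.
- job.hand_in(): hands the job in, once; it reports no verdict.
The state is a dict: "clock": time; "qpos": joint angles; "qvel": joint speeds; "effort": joint torques, N m; "tcp_pos": TCP position; "tcp_rot": TCP orientation; "wrist_force": force on the tool from outside, world axes, zero at the start; "ft_torque": the same for the moment, N m; "width": opening from 0.0 (shut) to 1.0 (fully open).
Only numpy, scipy, OpenCV 4.12 (cv2) and the standard library are available. Lean on these libraries where they do the work, as an engineer would, in place of code of your own. Each camera call takes 0.05 s, during which the arm holds its last target. There are 200 camera calls.

## Working session

There is one attempt and no reset: what is moved stays moved. The work goes in short steps, Python scripts to look and compute and a tool call to move; the robot and the scene stay as the last step left them, time stands still between calls to the robot, and variables do not carry over. Pictures are saved under pics/ and viewed, on a budget of 10 in all, crops included, one or two more only if the job needs it, and the job is handed in when it is done.

Besides the shell and the picture viewer there is one more tool, called after ">>>" as name(argument=value, ...), one argument or row to a line, values as JSON. drive_tool: Moves the arm, as the interface text tells. Its arguments: {"type":"object","properties":{"deltas":{"type":"array","items":{"type":"object","properties":{"claw":{"type":"number"},"dx":{"type":"number"},"dy":{"type":"number"},"dz":{"type":"number"},"rx":{"type":"number"},"ry":{"type":"number"},"rz":{"type":"number"}}}},"grip_force":{"type":"number"}},"required":["deltas"]}

```bash
mkdir -p pics; python3 - <<'E'
from cell import telemetry, imaging
import cv2,numpy as np
s=telemetry.observe();print(s)
for n in("top","side"):
    cv2.imwrite(f"pics/{n}0.png",imaging.camera(n));print(n,imaging.get_calibration(n))
print(imaging.get_calibration("wrist"))
E
```

```text
{'clock': 0.0, 'qpos': array([-1.23399009e+00,  4.23851931e-01,  1.63070520e+00,  8.39883890e-06,
        1.08860213e+00, -1.89987339e-02]), 'qvel': array([-0.00309498,  0.00235361,  0.00081759, -0.000211  ,  0.00124157,
        0.00181393]), 'effort': array([-8.33499289e-04, -5.57390177e+01, -2.81747532e+01,  5.23537506e-05,
        7.16952811e-03,  2.10411724e-05]), 'tcp_pos': array([ 0.21756262, -0.58533015,  0.23853279]), 'tcp_rot': array([-3.09048648e+00, -5.55673700e-01,  3.77669301e-04]), 'wrist_force': array([ 0.24716298, -0.37007386,  0.29823145]), 'ft_torque': array([0.03111111, 0.01176957, 0.01190528]), 'width': 1.0017715019116453}
top {'fx': 608.5584539671021, 'fy': 608.5584539671021, 'cx': 309.5692841422462, 'cy': 241.0853717152313, 'k1': -0.01846308555293309, 'rvec': array([ 2.19528782, -2.22424456,  0.07419778]), 'tvec': array([0.00785622, 0.59046032, 1.19520873])}
side {'fx': 468.9247050877873, 'fy': 468.9247050877873, 'cx': 314.9934750372154, 'cy': 235.60376994917158, 'k1': -0.02813342852657915, 'rvec': array([ 2.25672387, -0.69567344,  0.26648064]), 'tvec': array([-0.51083727,  0.30353601,  0.66487527])}
{'fx': 384.82288776199897, 'fy': 384.82288776199897, 'cx': 318.48345317514253, 'cy': 250.3106833167236, 'k1': -0.01721148285634788, 'tool_from_camera': array([[-5.29197501e-04, -9.60090872e-01, -2.79687750e-01,
         7.05147915e-02],
       [ 9.99999765e-01, -3.86037892e-04, -5.66939095e-04,
        -2.33303556e-04],
       [ 4.36342980e-04, -2.79687985e-01,  9.60090850e-01,
        -1.33390976e-01],
       [ 0.00000000e+00,  0.00000000e+00,  0.00000000e+00,
         1.00000000e+00]])}
```

View pics/top0.png

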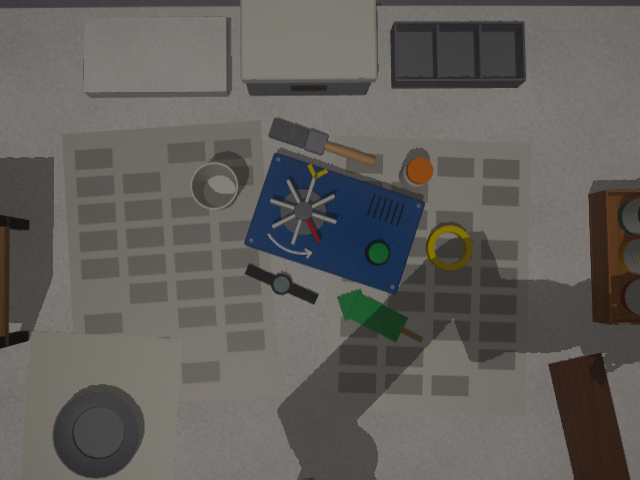

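View pics/side0.png

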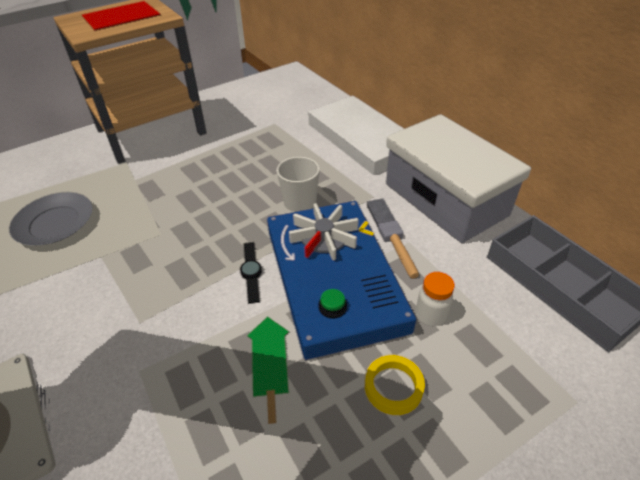

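The top view shows the hub near (303,211), the red fin's tip near (318,240), the pointer near (316,175) and the green button near (378,252). The red fin is about 3–4 clicks short. The space around the box is clear.

```bash
cat > h.py <<'E'
import cv2,numpy as np
from scipy.spatial.transform import Rotation as R
from cell import telemetry,imaging
def cam(n,s=None):
    c=imaging.get_calibration(n)
    if n=="wrist":
        T=np.eye(4);T[:3,:3]=R.from_rotvec(s['tcp_rot']).as_matrix();T[:3,3]=s['tcp_pos']
        T=T@c['tool_from_camera'];return c,T[:3,:3],T[:3,3]
    Q=R.from_rotvec(c['rvec']).as_matrix().T
    return c,Q,-Q@c['tvec']
def ray(px,z,n,s=None):
    c,Q,o=cam(n,s);K=np.array([[c['fx'],0,c['cx']],[0,c['fy'],c['cy']],[0,0,1]])
    p=cv2.undistortPoints(np.array([[px]],float),K,np.array([c['k1'],0,0,0.]))[0,0]
    d=Q@[p[0],p[1],1];return (o+d*(z-o[2])/d[2])[:2]
def blobs(im,lo,hi,roi=None,amin=30):
    m=cv2.inRange(cv2.cvtColor(im,cv2.COLOR_BGR2HSV),lo,hi)
    if roi: k=np.zeros_like(m);k[roi[1]:roi[3],roi[0]:roi[2]]=255;m&=k
    cs=[c for c in cv2.findContours(m,cv2.RETR_EXTERNAL,cv2.CHAIN_APPROX_NONE)[0] if cv2.contourArea(c)>amin]
    return sorted(cs,key=cv2.contourArea,reverse=True)
def measure(n,im,s=None,roi=None):
    out={}
    b=cv2.convexHull(blobs(im,(100,120,30),(125,255,255),roi)[0])
    box=cv2.boxPoints(cv2.minAreaRect(b));out['box']=[ray(p,.05,n,s) for p in box]
    r=blobs(im,(0,150,60),(8,255,255),roi)
    if r:
        rc=cv2.minAreaRect(r[0]);out['red']=[ray(p,.082,n,s) for p in cv2.boxPoints(rc)]
    g=blobs(im,(50,120,60),(80,255,255),roi)
    if g: out['green']=ray(cv2.minEnclosingCircle(g[0])[0],.074,n,s)
    y=blobs(im,(22,150,80),(35,255,255),roi,8)
    out['yellow']=[ray(c[:,0].mean(0),.05,n,s) for c in y[:2]]
    return out
E
python3 - <<'E'
from h import *
im=cv2.imread('pics/top0.png')
o=measure('top',im,None,(235,145,430,300))
for k,v in o.items():print(k,np.round(v,4))
print('hub',ray((303,211),.084,'top'),ray((303,211),.082,'top'))
B=np.array(o['box']);print(B.mean(0),[np.linalg.norm(B[i]-B[i-1]) for i in range(4)])
print([np.degrees(np.arctan2(*(B[i]-B[i-1])[::-1])) for i in range(4)])
E
```

```text
box [[ 0.5848  0.127 ]
 [ 0.7622  0.0667]
 [ 0.6618 -0.225 ]
 [ 0.4849 -0.1622]]
green [ 0.5639 -0.1275]
yellow [[ 0.7239 -0.0136]
 [ 0.5726 -0.2292]]
hub [0.64390867 0.01327724] [0.64409716 0.01325181]
[ 0.62342847 -0.04839695] [np.float64(0.3059491074065782), np.float64(0.18737937911904762), np.float64(0.3084513414440858), np.float64(0.18778884665759216)]
[np.float64(70.93558491430063), np.float64(-18.77241218287815), np.float64(-108.9890868651621), np.float64(160.4635755579609)]
```

>>> drive_tool(
  deltas=[
    {"claw": 0, "dx": 3, "dy": -1.8},
    {"claw": 0, "dx": 7, "dy": -4.2},
    {"claw": 0, "dx": 11, "dy": -6.6, "rz": 3},
    {"claw": 0, "dx": 15, "dy": -9, "rz": 6},
    {"claw": 0, "dx": 19, "dy": -11.4, "rz": 9},
    {"claw": 0, "dx": 23, "dy": -13.8, "rz": 12},
    {"claw": 0, "dx": 27, "dy": -16.2, "rz": 15},
    {"claw": 0, "dx": 31, "dy": -18.6, "rz": 17.1},
    {"claw": 0, "dx": 35, "dy": -21, "rz": 17.1},
    {"claw": 0, "dx": 35, "dy": -21, "rz": 17.1},
  ],
)

```text
schema error: expected keys claw, dx, dy, dz, rx, ry, rz
```

>>> drive_tool(
  deltas=[
    {"claw": 0, "dx": 3, "dy": -1.8, "dz": 0, "rx": 0, "ry": 0, "rz": 0},
    {"claw": 0, "dx": 7, "dy": -4.2, "dz": 0, "rx": 0, "ry": 0, "rz": 3},
    {"claw": 0, "dx": 11, "dy": -6.6, "dz": 0, "rx": 0, "ry": 0, "rz": 6},
    {"claw": 0, "dx": 15, "dy": -9, "dz": 0, "rx": 0, "ry": 0, "rz": 9},
    {"claw": 0, "dx": 19, "dy": -11.4, "dz": 0, "rx": 0, "ry": 0, "rz": 12},
    {"claw": 0, "dx": 23, "dy": -13.8, "dz": 0, "rx": 0, "ry": 0, "rz": 15},
    {"claw": 0, "dx": 27, "dy": -16.2, "dz": 0, "rx": 0, "ry": 0, "rz": 17.1},
    {"claw": 0, "dx": 31, "dy": -18.6, "dz": 0, "rx": 0, "ry": 0, "rz": 17.1},
    {"claw": 0, "dx": 35, "dy": -21, "dz": 0, "rx": 0, "ry": 0, "rz": 17.1},
    {"claw": 0, "dx": 35, "dy": -21, "dz": 0, "rx": 0, "ry": 0, "rz": 17.1},
  ],
)

```text
clock: 1.1
tcp_pos: [0.4753, -0.2632, 0.2392]
tcp_rot: [-3.139, -0.098, -0.001]
wrist_force: [-0.5, -0.2, 0.3]
width: -0.001
```

>>> drive_tool(
  deltas=[
    {"claw": 0, "dx": 3, "dy": -3.3, "dz": 0, "rx": 0, "ry": 0, "rz": 0},
    {"claw": 0, "dx": 6, "dy": -6.6, "dz": 0, "rx": 0, "ry": 0, "rz": 0},
    {"claw": 0, "dx": 9, "dy": -9.9, "dz": 0, "rx": 0, "ry": 0, "rz": 0},
    {"claw": 0, "dx": 12, "dy": -13.2, "dz": 0, "rx": 0, "ry": 0, "rz": 0},
    {"claw": 0, "dx": 15, "dy": -16.5, "dz": 0, "rx": 0, "ry": 0, "rz": 0},
    {"claw": 0, "dx": 18.6, "dy": -20.3, "dz": 0, "rx": 0, "ry": 0, "rz": 0},
    {"claw": 0, "dx": 18.6, "dy": -20.3, "dz": 0, "rx": 0, "ry": 0, "rz": 0},
    {"claw": 0, "dx": 18.6, "dy": -20.3, "dz": 0, "rx": 0, "ry": 0, "rz": 0},
  ],
)

```text
clock: 1.9
tcp_pos: [0.6467, -0.0532, 0.2385]
tcp_rot: [3.14, 0.093, -0.002]
wrist_force: [-0.1, 0.1, 0.6]
width: -0.001
```

```bash
python3 - <<'E'
from h import *
s=telemetry.observe();im=imaging.camera('wrist');cv2.imwrite('pics/w1.png',im)
print(s['tcp_pos'],s['tcp_rot'],s['qpos'],s['wrist_force'])
# predicted axis/box marks drawn by projection
c,Q,o=cam('wrist',s);K=np.array([[c['fx'],0,c['cx']],[0,c['fy'],c['cy']],[0,0,1]])
A=np.array([.6445,.013]);a=np.radians(-19.1)
P=[[*A,.084],[*(A+.07*np.r_[np.cos(a),np.sin(a)]),.05]]+[[*(A+.066*np.r_[np.cos(a+k*np.pi/4),np.sin(a+k*np.pi/4)]),.082] for k in range(8)]+[[.5638,-.128,.074]]
uv=cv2.projectPoints(np.array(P),cv2.Rodrigues(Q.T)[0],-Q.T@o,K,np.array([c['k1'],0,0,0.]))[0][:,0]
for u in uv: cv2.circle(im,tuple(int(x) for x in u),3,(255,0,255),1)
print(uv.round());cv2.imwrite('pics/w1m.png',im)
E
```

```text
[ 0.64671296 -0.05317082  0.23853429] [ 3.14001783e+00  9.30475134e-02 -2.08437095e-03] [-1.00207148e-01  4.59416432e-01  1.57354215e+00 -4.08591832e-04
  1.10992462e+00  1.41152287e+00] [-0.06508254  0.11178596  0.61853778]
[[233. 231.]
 [270. 143.]
 [263. 149.]
 [194. 149.]
 [151. 198.]
 [159. 262.]
 [207. 303.]
 [269. 303.]
 [312. 262.]
 [312. 198.]
 [400. 329.]]
```

View pics/w1m.png

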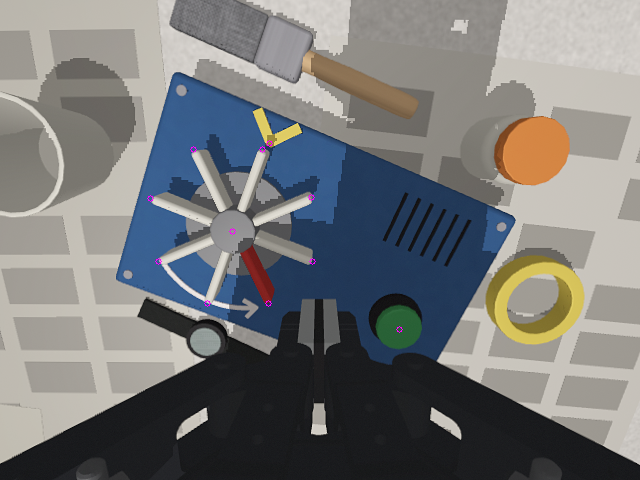

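The marks projected from my estimate sit on the fins, pointer and button. Red is at (269,303), three clicks short. Next I insert the shut tips in the gap.

>>> drive_tool(
  deltas=[
    {"claw": 0, "dx": 0.2, "dy": -0.4, "dz": 2, "rx": 0, "ry": 0, "rz": 0},
    {"claw": 0, "dx": 0.2, "dy": -0.4, "dz": 5, "rx": 0, "ry": 0, "rz": 0},
    {"claw": 0, "dx": 0.2, "dy": -0.4, "dz": 8, "rx": 0, "ry": 0, "rz": 0},
    {"claw": 0, "dx": 0.2, "dy": -0.4, "dz": 11, "rx": 0, "ry": 0, "rz": 0},
    {"claw": 0, "dx": 0.2, "dy": -0.4, "dz": 13, "rx": 0, "ry": 0, "rz": 0},
    {"claw": 0, "dx": 0.2, "dy": -0.4, "dz": 14, "rx": 0, "ry": 0, "rz": 0},
    {"claw": 0, "dx": 0.2, "dy": -0.4, "dz": 15, "rx": 0, "ry": 0, "rz": 0},
    {"claw": 0, "dx": 0.2, "dy": -0.4, "dz": 15.8, "rx": 0, "ry": 0, "rz": 0},
    {"claw": 0, "dx": 0.2, "dy": -0.4, "dz": 16.4, "rx": 0, "ry": 0, "rz": 0},
    {"claw": 0, "dx": 0.2, "dy": -0.4, "dz": 16.4, "rx": 0, "ry": 0, "rz": 0},
  ],
)

```text
clock: 2.95
tcp_pos: [0.6482, -0.0497, 0.075]
tcp_rot: [-3.14, -0.09, 0.001]
wrist_force: [-0.1, -0.2, -0.5]
width: 0.001
```

```bash
python3 - <<'E'
from h import *
s=telemetry.observe();print(s['tcp_pos'],s['wrist_force'])
d=s['tcp_pos'][:2]-[.6445,.013];r=np.hypot(*d);print(r,np.degrees(np.arctan2(d[1],d[0])))
# tool y points outward (radial), tool x = CCW tangent; arc rows in tool axes, cm
for k in range(1,11):
    t=np.radians(4.5*k);print(4.5*k, round(6.2*np.sin(t),2), round(-6.2*(1-np.cos(t)),2))
E
```

```text
[ 0.64824678 -0.04974744  0.0750062 ] [-0.08782437 -0.15310222 -0.54664714]
0.06285920441743847 -86.5828034635585
4.5 0.49 -0.02
9.0 0.97 -0.08
13.5 1.45 -0.17
18.0 1.92 -0.3
22.5 2.37 -0.47
27.0 2.81 -0.68
31.5 3.24 -0.91
36.0 3.64 -1.18
40.5 4.03 -1.49
45.0 4.38 -1.82
```

>>> drive_tool(
  deltas=[
    {"claw": 0, "dx": 0.49, "dy": -0.02, "dz": 0, "rx": 0, "ry": 0, "rz": -4.5},
    {"claw": 0, "dx": 0.98, "dy": -0.08, "dz": 0, "rx": 0, "ry": 0, "rz": -9},
    {"claw": 0, "dx": 1.47, "dy": -0.17, "dz": 0, "rx": 0, "ry": 0, "rz": -13.5},
    {"claw": 0, "dx": 1.95, "dy": -0.31, "dz": 0, "rx": 0, "ry": 0, "rz": -18},
    {"claw": 0, "dx": 2.4, "dy": -0.48, "dz": 0, "rx": 0, "ry": 0, "rz": -22.5},
    {"claw": 0, "dx": 2.85, "dy": -0.69, "dz": 0, "rx": 0, "ry": 0, "rz": -27},
    {"claw": 0, "dx": 3.28, "dy": -0.93, "dz": 0, "rx": 0, "ry": 0, "rz": -31.5},
    {"claw": 0, "dx": 3.69, "dy": -1.2, "dz": 0, "rx": 0, "ry": 0, "rz": -36},
    {"claw": 0, "dx": 4.08, "dy": -1.51, "dz": 0, "rx": 0, "ry": 0, "rz": -40.5},
    {"claw": 0, "dx": 4.44, "dy": -1.84, "dz": 0, "rx": 0, "ry": 0, "rz": -45},
  ],
)

```text
clock: 3.95
tcp_pos: [0.6925, -0.0285, 0.0762]
tcp_rot: [2.864, 1.29, 0.002]
wrist_force: [0.9, 0.4, 0.7]
width: -0.004
```

```bash
python3 - <<'E'
from h import *
s=telemetry.observe();print(s['tcp_pos'],s['wrist_force'])
d=s['tcp_pos'][:2]-[.6445,.013];print(np.hypot(*d),np.degrees(np.arctan2(d[1],d[0])), np.degrees(2*np.arctan2(s['tcp_rot'][1],s['tcp_rot'][0])))
cv2.imwrite('pics/w2.png',imaging.camera('wrist'))
E
```

```text
[ 0.69245348 -0.02850664  0.07620455] [0.85346564 0.38985388 0.7145011 ]
0.06342189685266168 -40.87817390367032 48.48597421469339
```

View pics/w2.png

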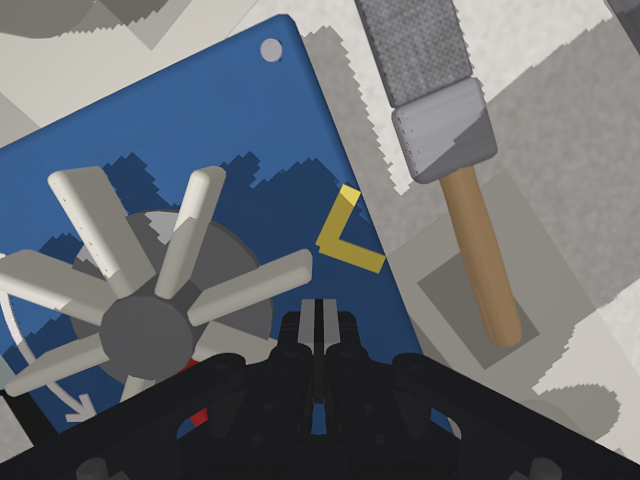

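One click has been made: a white fin is at the pointer, the tips are mid-gap and red is now two clicks short. I repeat the same arc.

>>> drive_tool(
  deltas=[
    {"claw": 0, "dx": 0.49, "dy": -0.02, "dz": 0, "rx": 0, "ry": 0, "rz": -4.5},
    {"claw": 0, "dx": 0.98, "dy": -0.08, "dz": 0, "rx": 0, "ry": 0, "rz": -9},
    {"claw": 0, "dx": 1.47, "dy": -0.17, "dz": 0, "rx": 0, "ry": 0, "rz": -13.5},
    {"claw": 0, "dx": 1.95, "dy": -0.31, "dz": 0, "rx": 0, "ry": 0, "rz": -18},
    {"claw": 0, "dx": 2.4, "dy": -0.48, "dz": 0, "rx": 0, "ry": 0, "rz": -22.5},
    {"claw": 0, "dx": 2.85, "dy": -0.69, "dz": 0, "rx": 0, "ry": 0, "rz": -27},
    {"claw": 0, "dx": 3.28, "dy": -0.93, "dz": 0, "rx": 0, "ry": 0, "rz": -31.5},
    {"claw": 0, "dx": 3.69, "dy": -1.2, "dz": 0, "rx": 0, "ry": 0, "rz": -36},
    {"claw": 0, "dx": 4.08, "dy": -1.51, "dz": 0, "rx": 0, "ry": 0, "rz": -40.5},
    {"claw": 0, "dx": 4.44, "dy": -1.84, "dz": 0, "rx": 0, "ry": 0, "rz": -45},
  ],
)

```text
clock: 5.0
tcp_pos: [0.7079, 0.0169, 0.076]
tcp_rot: [2.154, 2.286, 0.001]
wrist_force: [-0.8, 0.0, 0.8]
width: 0.0
```

```bash
python3 - <<'E'
from h import *
s=telemetry.observe();print(s['tcp_pos'],s['wrist_force'])
d=s['tcp_pos'][:2]-[.6445,.013];print(np.hypot(*d),np.degrees(np.arctan2(d[1],d[0])), np.degrees(2*np.arctan2(s['tcp_rot'][1],s['tcp_rot'][0])),s['qpos'])
cv2.imwrite('pics/w3.png',imaging.camera('wrist'))
E
```

```text
[0.70790123 0.0168848  0.07602457] [-0.75437732  0.04900963  0.79784885]
0.06352013558484368 3.5063180620228476 93.39091956843096 [ 7.05996596e-03  7.31785831e-01  1.51036626e+00 -5.81711920e-05
  8.98478298e-01 -5.20865380e-02]
```

View pics/w3.png

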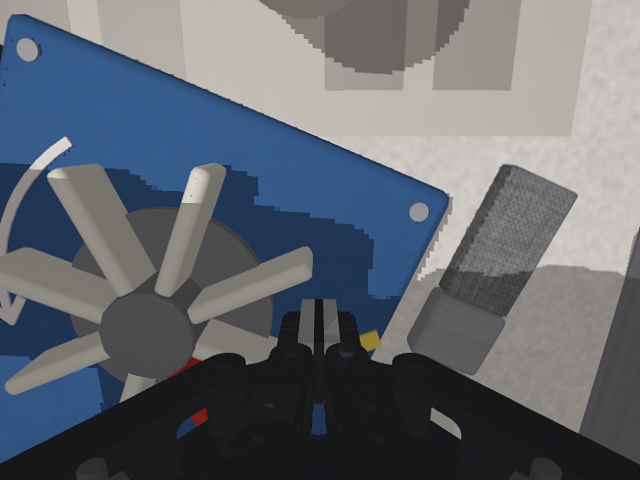

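The view relative to the wheel is the same as before, so that makes two clicks. Now the third and last.

>>> drive_tool(
  deltas=[
    {"claw": 0, "dx": 0.49, "dy": -0.02, "dz": 0, "rx": 0, "ry": 0, "rz": -4.5},
    {"claw": 0, "dx": 0.98, "dy": -0.08, "dz": 0, "rx": 0, "ry": 0, "rz": -9},
    {"claw": 0, "dx": 1.47, "dy": -0.17, "dz": 0, "rx": 0, "ry": 0, "rz": -13.5},
    {"claw": 0, "dx": 1.95, "dy": -0.31, "dz": 0, "rx": 0, "ry": 0, "rz": -18},
    {"claw": 0, "dx": 2.4, "dy": -0.48, "dz": 0, "rx": 0, "ry": 0, "rz": -22.5},
    {"claw": 0, "dx": 2.85, "dy": -0.69, "dz": 0, "rx": 0, "ry": 0, "rz": -27},
    {"claw": 0, "dx": 3.28, "dy": -0.93, "dz": 0, "rx": 0, "ry": 0, "rz": -31.5},
    {"claw": 0, "dx": 3.69, "dy": -1.2, "dz": 0, "rx": 0, "ry": 0, "rz": -36},
    {"claw": 0, "dx": 4.08, "dy": -1.51, "dz": 0, "rx": 0, "ry": 0, "rz": -40.5},
    {"claw": 0, "dx": 4.44, "dy": -1.84, "dz": 0, "rx": 0, "ry": 0, "rz": -45},
  ],
)

```text
clock: 6.05
tcp_pos: [0.6868, 0.06, 0.0759]
tcp_rot: [1.118, 2.935, 0.0]
wrist_force: [-0.2, -0.0, -0.2]
width: -0.001
```

```bash
python3 - <<'E'
from h import *
s=telemetry.observe();print(s['tcp_pos'],s['wrist_force'])
d=s['tcp_pos'][:2]-[.6445,.013];print(np.hypot(*d),np.degrees(np.arctan2(d[1],d[0])), np.degrees(2*np.arctan2(s['tcp_rot'][1],s['tcp_rot'][0])),s['qpos'])
E
```

```text
[0.68679777 0.05999105 0.07588535] [-0.15692443 -0.03630184 -0.17458265]
0.06322389064137812 48.00886762409647 138.3137037908086 [ 6.98889532e-02  7.09772820e-01  1.55783651e+00 -7.08508988e-05
  8.73191814e-01 -7.73298760e-01]
```

>>> drive_tool(
  deltas=[
    {"claw": 0, "dx": 0, "dy": 0, "dz": -1, "rx": 0, "ry": 0, "rz": 0},
    {"claw": 0, "dx": 0, "dy": 0, "dz": -3, "rx": 0, "ry": 0, "rz": 0},
    {"claw": 0, "dx": 0, "dy": 0, "dz": -6, "rx": 0, "ry": 0, "rz": 0},
    {"claw": 0, "dx": 0, "dy": 0, "dz": -10, "rx": 0, "ry": 0, "rz": 0},
    {"claw": 0, "dx": -0.6, "dy": -4, "dz": -10, "rx": 0, "ry": 0, "rz": 0},
    {"claw": 0, "dx": -1.2, "dy": -8, "dz": -10, "rx": 0, "ry": 0, "rz": 0},
    {"claw": 0, "dx": -1.8, "dy": -12, "dz": -10, "rx": 0, "ry": 0, "rz": 0},
    {"claw": 0, "dx": -2.4, "dy": -16, "dz": -10, "rx": 0, "ry": 0, "rz": 0},
    {"claw": 0, "dx": -3.3, "dy": -22.2, "dz": -10, "rx": 0, "ry": 0, "rz": 0},
    {"claw": 0, "dx": -3.3, "dy": -22.2, "dz": -10, "rx": 0, "ry": 0, "rz": 0},
  ],
)

```text
clock: 7.05
tcp_pos: [0.5612, -0.1309, 0.1763]
tcp_rot: [-1.128, -2.932, 0.001]
wrist_force: [-0.2, 0.9, -0.3]
width: -0.002
```

```bash
python3 - <<'E'
from h import *
s=telemetry.observe();print(s['tcp_pos'],s['wrist_force'], np.degrees(2*np.arctan2(s['tcp_rot'][1],s['tcp_rot'][0])))
a=imaging.camera('top');b=imaging.camera('wrist');cv2.imwrite('pics/t4.png',np.hstack([cv2.resize(a[130:310,200:460],None,fx=1.6,fy=1.6),cv2.resize(b,(384,288))]))
E
```

```text
[ 0.56124846 -0.13093132  0.17634096] [-0.21679968  0.8883203  -0.2730009 ] -222.09735566510955
```

View pics/t4.png

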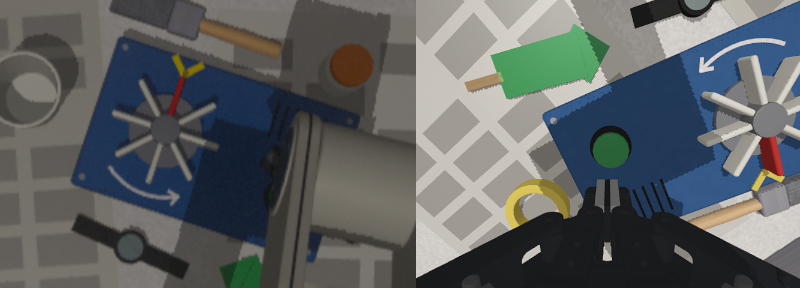

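The red fin rests at the pointer, at (180,75) in the left crop. The button is at (611,150) in the right crop, just ahead of the tips. I now go down towards it.

>>> drive_tool(
  deltas=[
    {"claw": 0, "dx": 0, "dy": 0.4, "dz": 2, "rx": 0, "ry": 0, "rz": 0},
    {"claw": 0, "dx": 0, "dy": 0.4, "dz": 5, "rx": 0, "ry": 0, "rz": 0},
    {"claw": 0, "dx": 0, "dy": 0.4, "dz": 7.5, "rx": 0, "ry": 0, "rz": 0},
    {"claw": 0, "dx": 0, "dy": 0.4, "dz": 8.7, "rx": 0, "ry": 0, "rz": 0},
    {"claw": 0, "dx": 0, "dy": 0.4, "dz": 9.1, "rx": 0, "ry": 0, "rz": 0},
    {"claw": 0, "dx": 0, "dy": 0.4, "dz": 9.1, "rx": 0, "ry": 0, "rz": 0},
  ],
)

```text
clock: 7.75
tcp_pos: [0.5669, -0.1243, 0.0845]
tcp_rot: [1.118, 2.936, 0.0]
wrist_force: [-0.0, 0.7, 0.4]
width: -0.001
```

>>> drive_tool(
  deltas=[
    {"claw": 0, "dx": 0, "dy": 0, "dz": 0.2, "rx": 0, "ry": 0, "rz": 0},
    {"claw": 0, "dx": 0, "dy": 0, "dz": 0.4, "rx": 0, "ry": 0, "rz": 0},
    {"claw": 0, "dx": 0, "dy": 0, "dz": 0.6, "rx": 0, "ry": 0, "rz": 0},
    {"claw": 0, "dx": 0, "dy": 0, "dz": 0.6, "rx": 0, "ry": 0, "rz": 0},
  ],
)

```text
clock: 8.15
tcp_pos: [0.567, -0.1249, 0.0789]
tcp_rot: [1.118, 2.934, 0.001]
wrist_force: [1.8, 1.0, 2.2]
width: 0.0
```

>>> drive_tool(
  deltas=[
    {"claw": 0, "dx": 0, "dy": 0, "dz": 0.1, "rx": 0, "ry": 0, "rz": 0},
    {"claw": 0, "dx": 0, "dy": 0, "dz": 0.2, "rx": 0, "ry": 0, "rz": 0},
    {"claw": 0, "dx": 0, "dy": 0, "dz": 0.3, "rx": 0, "ry": 0, "rz": 0},
    {"claw": 0, "dx": 0, "dy": 0, "dz": 0.3, "rx": 0, "ry": 0, "rz": 0},
  ],
)

```text
clock: 8.55
tcp_pos: [0.567, -0.1249, 0.076]
tcp_rot: [1.118, 2.934, 0.0]
wrist_force: [2.7, -0.1, 6.7]
width: 0.001
```

>>> drive_tool(
  deltas=[
    {"claw": 0, "dx": 0, "dy": 0, "dz": 0.05, "rx": 0, "ry": 0, "rz": 0},
    {"claw": 0, "dx": 0, "dy": 0, "dz": 0.1, "rx": 0, "ry": 0, "rz": 0},
    {"claw": 0, "dx": 0, "dy": 0, "dz": 0.1, "rx": 0, "ry": 0, "rz": 0},
  ],
)

```text
clock: 8.85
tcp_pos: [0.567, -0.1249, 0.0757]
tcp_rot: [1.118, 2.934, 0.0]
wrist_force: [-0.4, 1.6, 13.9]
width: -0.003
```

The tips moved only 0.3 mm further while the force rose from 6.7 to 13.9 N, so the button is at its stop. I now raise the tips and move clear.

>>> drive_tool(
  deltas=[
    {"claw": 0, "dx": 0, "dy": 0, "dz": -0.5, "rx": 0, "ry": 0, "rz": 0},
    {"claw": 0, "dx": 0, "dy": 0, "dz": -1.5, "rx": 0, "ry": 0, "rz": 0},
    {"claw": 0, "dx": 0, "dy": 0, "dz": -4, "rx": 0, "ry": 0, "rz": 0},
    {"claw": 0, "dx": 0, "dy": 0, "dz": -8, "rx": 0, "ry": 0, "rz": 0},
    {"claw": 0, "dx": 0, "dy": 0, "dz": -12, "rx": 0, "ry": 0, "rz": 0},
    {"claw": 0, "dx": 1.5, "dy": -4, "dz": -14, "rx": 0, "ry": 0, "rz": 0},
    {"claw": 0, "dx": 3, "dy": -8, "dz": -14, "rx": 0, "ry": 0, "rz": 0},
    {"claw": 0, "dx": 3, "dy": -12, "dz": -14, "rx": 0, "ry": 0, "rz": 0},
    {"claw": 0, "dx": 3, "dy": -12, "dz": -14, "rx": 0, "ry": 0, "rz": 0},
    {"claw": 0, "dx": 3, "dy": -12, "dz": -14, "rx": 0, "ry": 0, "rz": 0},
  ],
)

```text
clock: 9.85
tcp_pos: [0.4632, -0.1947, 0.2145]
tcp_rot: [-1.121, -2.934, -0.0]
wrist_force: [0.0, 0.9, 0.9]
width: -0.003
```

```bash
python3 - <<'E'
from h import *
s=telemetry.observe();print(s['tcp_pos'],s['wrist_force'],s['clock'])
a=imaging.camera('top');b=imaging.camera('side');cv2.imwrite('pics/t5.png',np.hstack([cv2.resize(a[130:310,200:460],None,fx=1.6,fy=1.6),cv2.resize(b,(384,288))]))
E
```

```text
[ 0.46315754 -0.19473008  0.21445935] [0.03175196 0.8641097  0.91219109] 9.85
```

View pics/t5.png

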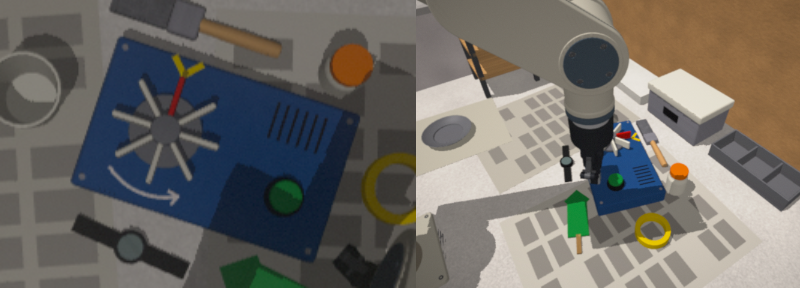

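The red fin is at the yellow pointer, the button is up again, the surrounding things are in place and the arm touches nothing.

```bash
python3 -c "
from cell import job;print(job.hand_in())"
```

```text
the job is handed in; nothing more can be done
None
```

The wheel is set, the fan's start button has been pressed, and the job is handed in at about 10 s on the robot's clock (limit 67 s).

- **Wheel:** The red fin started three clicks short. I put the shut fingertips into a gap between two fins and swept three 45° arcs counter-clockwise, one click each, then lifted straight out. The last top view shows the red fin at the yellow pointer.
- **Button:** I pressed about 3 mm off the button's centre, well within its 40 mm head. Near the bottom the tips moved only 0.3 mm while the force rose from 6.7 to 13.9 N, which I took as the end of its travel. After I raised the tips the button looked up again, judged by eye.
- **Surroundings:** By eye, the cup, tape, glue, brush, leaf and watch are where they were, and the arm is clear of everything.
- **Checks:** None failed or disagreed. The view of whether the fan actually started isn't something the cameras showed.

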